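# Stand the knocked-over tape dispenser back up and push it home

## Task

The weighted tape dispenser on the dry cleaner's counter has been knocked over onto its side. With the fingertips only, push on the edge of its base that sticks up to tip it back onto its base, then push it gently along the counter until one long side of its base sits flush against the front of the raised customer shelf. Do not grip it or pick it up, and leave the other things on the counter alone.

Things in the scene. Friction and masses are not known exactly. Their poses are not given: they have to be found in the camera images.
- dispenser: weighted tan plastic tape dispenser, 0.8 kg, 180 long, 90 wide, 82 mm tall standing. Axes: x to the cutter nose, y across, z up when standing; origin at the centre of the base's underside. It starts lying on its +y side, top towards the robot: its +y points down, its underside (-z) faces the customer shelf, z dips 14 deg below level. A 2 N push on the upper base edge rolls it
- dispenser_flange (a point): midpoint of the strip of base that stands up at the start: own (0, -37, 14) mm. Base plate 180 x 90 x 14 mm; the body on it is 58 mm wide, so 16 mm of flange shows along each long side. Pushing this strip's top-side face towards the shelf rolls the dispenser over its lower long edge; after 35 to 40 deg it falls onto its base by itself. The strip's edge starts 87 mm high
- dispenser_hub (a point): centre of the tape roll (radius 36 mm, axis along y), own (-35, 0, 46) mm; the cheeks beside it reach y = +-29 mm, radius 30 mm. The rest of the body is a block to z = 34 mm, x = +-83 mm, y = +-29 mm, and a 44 mm wide nose at x = 50 to 84 mm, up to z = 66 mm
- dispenser_middle (a point): point near the dispenser's centre of mass, own (0, 0, 20) mm; about 40 mm high while it lies, at most 50 mm while it tips, 20 mm when it stands
- ledge: raised customer shelf along the far side of the counter, fixed: a slab of light wood 240 mm deep (x), 1300 mm long (y), 50 mm high plus a 3 mm metal nosing. Origin at the foot of the middle of its upright front face, which looks towards the robot: the face is the plane x = 0 of its frame, x points away from the robot into the shelf, y along it
- pump_bottle: bystander: standing clear hand-gel pump bottle, 62 mm across, 183 mm tall; origin at the centre of its underside, z up
- lint_roller: bystander: lint roller standing on its white 54 mm roll, handle up, 230 mm tall; origin at the centre of its underside, z up
- stapler: bystander: stapler, 135 x 36 mm, 55 mm high; origin under its centre, x along it
- tape_roll: bystander: spare roll of tape lying flat, 72 mm across, 24 mm high; origin at the centre of its underside
Mind the look-alikes: they are no part of the job. What is shaped like the dispenser but purple is not meant.

How it is judged:
On the way:
1. the dispenser stands on its base again (angle between dispenser's own z axis and vertical below 0.1 rad and height (world z) of dispenser below 0.008 m), for 0.2 s.
At the end, for the whole second after the job is handed in: The dispenser stands at rest on its base (within 3.5 deg), lengthwise along the customer shelf within 4 deg, the gap between its base and the shelf's front at most 8 mm, and the bottle, lint roller, stapler and spare roll are within 20 mm of where they were (angle between dispenser's own z axis and vertical below 0.06 rad and height (world z) of dispenser below 0.006 m and x of dispenser in the frame of ledge between -0.053 and -0.035 m and angle between the x axis of dispenser and the y axis of ledge, either way round below 0.07 rad and linear speed of dispenser below 0.01 m/s and distance of each of pump_bottle, lint_roller, stapler, tape_roll from where it was at the start of the episode below 0.02 m); the robot touches nothing.
It fails at once if the dispenser is lifted off the counter (height (world z) of dispenser_middle above 0.07 m).
It fails at once if the dispenser is gripped or pushed with more than 36 N (contact force between the fingers and dispenser above 36 N).
It fails at once if a bystander is knocked or moved (distance of any of pump_bottle, lint_roller, stapler, tape_roll from where it was at the start of the episode above 0.025 m or angle between any of pump_bottle, lint_roller, stapler, tape_roll's own z axis and vertical above 0.3 rad).
It also fails if it takes over 45 s, if anything falls off the work surface, if the arm or the gripper's body presses on something with over 40 N, if the wrist force passes 120 N, or if a joint passes its speed limit or range.

## Robot

A 6-joint arm with a two-finger parallel gripper is mounted at the origin on the work surface. World frame = base frame: x ahead of the robot, y to its left, z up, the work surface at z = 0. Lengths are in m, angles in rad, forces in N, time in s.
With the tool pointing down it reaches from about 0.225 to 0.875 m from the base axis. Payload 3.4 kg.
Tool frame: the origin (TCP) lies at the very end of the fingers, on their centre line; the grasp point (between the pads) lies behind it (manip.grasp_offset is the z of the grasp point in the tool frame, in m); z points along the fingers, y is the line along which they close (so a half turn about z gives the same grasp; the last joint's range is limited). The gripper opens to 85 mm and grips with 20 to 120 N. Pads are 22 mm wide; open, the fingers measure 114 mm over their backs; the gripper's body (76 mm by 85 mm) begins 54 mm behind the grasp point. The pads swing forward as they close: fully open they stand 13 mm farther back than shut.
Start: joints at [1.1, 0.276, 1.505, -0, 1.361, -0.121], TCP at [0.197, 0.54, 0.231] pointing down, gripper open.
Joint ranges: [-2.89, 2.89], [-0.75, 2.08], [0.22, 2.7], [-1.18, 4.32], [0.11, 2.71], [-2.7, 2.7]. Speed limits (rad/s): [2.57, 2.57, 3.14, 3.14, 3.14, 3.14].

## Interface

Orientations are given as a unit quaternion [w, x, y, z].
In Python, from rig import manip gives the robot as it stands.
- The arm moves only by the shell command python3 -m pendant 'ROWS' [FORCE]. ROWS is JSON, a list of rows, each an object of numbers: "dx", "dy", "dz": the shift along the tool's x, y, z in m; "rx", "ry", "rz": the turn, a rotation vector about the tool's x, y, z in degrees; "hand": the finger opening in m, from 0 to 0.0854. In form: [{"dx": .., "dy": .., "dz": .., "rx": .., "ry": .., "rz": .., "hand": ..}, ...]. A call has 1 to 12 rows; each row shifts and turns the commanded pose from where the row before left it, along the tool's axes as they then stand; what a row does not reach is not made up. A row lasts 1/12 s, in which the tool goes at most 41.7 mm and 7.16 degrees, less where a joint would pass 70% of its speed; a pose out of reach is approached as far as the arm can. A call is refused whole if a number of a shift passes 0.0417 or a number of a turn 7.16, either way. A call with a gripper value outside its range is refused whole. The fingers move at their own pace and stop on an object; FORCE is the grip in N (left out, the last holds). Time passes only in rows, so rows that do not move let the fingers close. It gives the time, the measured TCP pose, the force, the opening and the grip force at its end, in the units of the state.
- manip.get_state(): the state, without advancing time (a new reading comes with each control period).
- manip.get_image(name): name is "side" or "top" or "wrist"; returns a dict with "frame" (480x640x3 uint8, red, green, blue), "fx", "fy", "cx", "cy" (pixels), "position" and "attitude" of the camera in the world; the wrist camera has in their place "mount" (4x4, takes a point from camera to tool coordinates, whose origin is the TCP and whose axes are the flange's). Camera axes: x right, y up, looking along -z (the intrinsics and any distortion apply to the point x, -y, -z); pixel columns grow to the right and rows downward; lengths in m; the calibration is good to about 2 mm. A picture is of the moment at which its call begins: read the wrist's pose just before it. There is no depth.
- manip.sign_off(): hands the job in; it is judged then, once.
The state is a dict: "clock": time; "qpos": joint angles; "qd": joint speeds; "effort": joint torques, N m; "position": TCP position; "ee_rot": TCP orientation; "contact_force": force on the tool from outside, world axes, zero at the start; "moment": the same for the moment, N m; "width": finger opening in m; "gripper_force": force on a finger pad.
Only numpy, scipy, OpenCV 4.12 (cv2) and the standard library are available. Lean on these libraries where they do the work, as an engineer would, in place of code of your own. Each camera call takes 0.05 s, during which the arm holds its last target. There are 200 camera calls.

## Working session

There is one attempt and no reset: what is moved stays moved. The work goes in short steps, Python scripts to look and compute and a shell command to move; the robot and the scene stay as the last step left them, time stands still between calls to the robot, and variables do not carry over. Pictures are saved under pics/ and viewed, at most 10 in all, crops included, and the job is handed in when it is done.

```bash
mkdir -p pics; cat > h.py <<'E'
import numpy as np, cv2
from rig import manip
from scipy.spatial.transform import Rotation as R
def rot(a):
    a=np.array(a,float)
    return a if a.shape==(3,3) else R.from_quat([a[1],a[2],a[3],a[0]]).as_matrix()
def ray(c,u,v):
    d=np.array([(u-c['cx'])/c['fx'],-(v-c['cy'])/c['fy'],-1.]); return np.array(c['position']),rot(c['attitude'])@d
def onz(c,u,v,z):
    p,d=ray(c,u,v); return p+d*(z-p[2])/d[2]
def proj(c,X):
    q=rot(c['attitude']).T@(np.array(X)-c['position']); return c['cx']+c['fx']*q[0]/-q[2], c['cy']+c['fy']*q[1]/q[2]
E
python3 - <<'E'
from h import *
s=manip.get_state();print(s['clock'],s['position'],s['ee_rot'],s['width'])
for n in('top','side'):
    c=manip.get_image(n);cv2.imwrite(f'pics/{n}0.png',c['frame'][:,:,::-1]);print(n,{k:v for k,v in c.items() if k!='frame'})
    np.save(f'{n}0.npy',c,allow_pickle=True)
E
```

```text
0.0 [0.19680962 0.53968452 0.23043988] [-2.78532479e-04  1.74032388e-01  9.84739489e-01 -8.87925263e-04] 0.08540846595146301
top {'fx': 456.08074416176606, 'fy': 456.08074416176606, 'cx': 322.06302403185845, 'cy': 245.1423506950555, 'position': array([0.30934086, 0.00455993, 1.03193198]), 'attitude': array([ 0.70531493,  0.06737967, -0.07042579, -0.70216169])}
side {'fx': 471.37986826441033, 'fy': 471.37986826441033, 'cx': 317.68325426934103, 'cy': 233.37420550343492, 'position': array([ 0.41421347, -0.67822875,  0.63030148]), 'attitude': array([ 0.9024402 ,  0.42785279, -0.02378862, -0.0444722 ])}
```

View pics/top0.png

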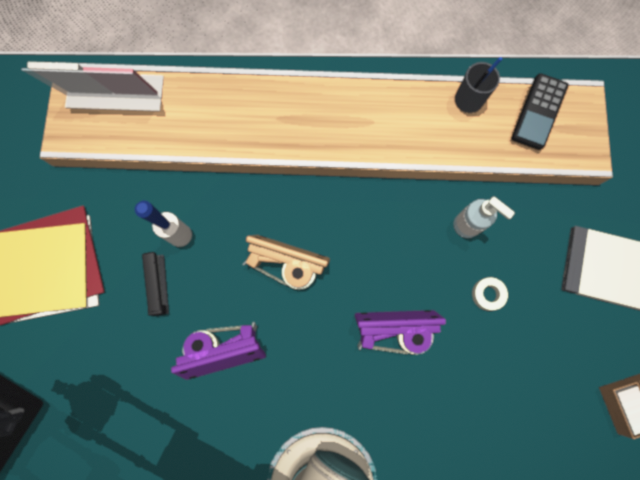

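View pics/side0.png

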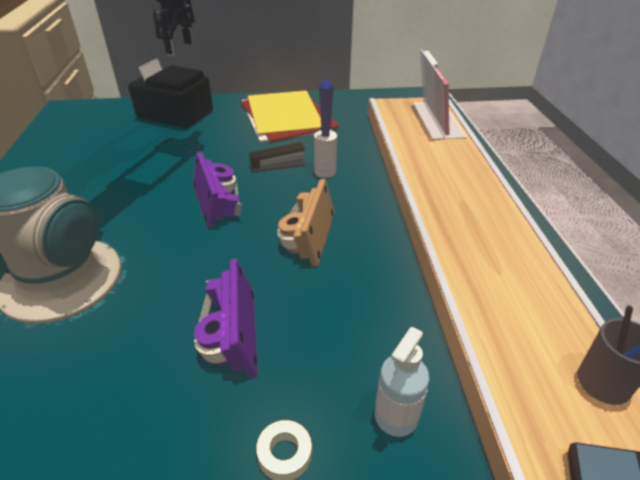

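Candidates: tan at top (287,262) / side (308,225), purple at top (217,348) and purple at top (400,330). The description says tan, so the tan one is chosen. The next step is a close crop of it and its measurements.

```bash
python3 - <<'E'
from h import *
T=np.load('top0.npy',allow_pickle=True).item();S=np.load('side0.npy',allow_pickle=True).item()
a=cv2.resize(T['frame'][220:305,225:345],None,fx=3.3,fy=3.3,interpolation=3)
b=cv2.resize(S['frame'][170:275,265:345],None,fx=3.3,fy=3.3,interpolation=3)
h=max(len(a),len(b));a,b=[np.pad(x,((0,h-len(x)),(0,0),(0,0))) for x in(a,b)]
cv2.imwrite('pics/crop0.png',np.hstack([a,b])[:,:,::-1])
# ledge nosing front edge at z=.053: white/brown transition per column
f=T['frame'].astype(int);pts=[]
for u in range(60,600,10):
    col=f[140:200,u]; w=np.where((col.min(1)>140)&(col.max(1)-col.min(1)<50))[0]
    if len(w): pts.append(onz(T,u,140+w.max()+.5,.053)[:2])
pts=np.array(pts);k=np.polyfit(pts[:,1],pts[:,0],1);print('ledge x=%.4f*y+%.4f'%tuple(k),len(pts),np.abs(np.polyval(k,pts[:,1])-pts[:,0]).max(),'ang',np.degrees(np.arctan(k[0])))
# foot of front: brown/teal transition at z=0
p=[]
for u in range(60,600,10):
    col=f[150:200,u]; w=np.where(col[:,0]>col[:,2]+10)[0]
    if len(w): p.append(onz(T,u,150+w.max()+.5,0)[:2])
p=np.array(p);k2=np.polyfit(p[:,1],p[:,0],1);print('foot',k2,len(p))
for n,u,v,z in[('upL',248,236,.087),('upR',328,262,.087),('roller',180,236,0),('rollertop',145,210,.22),('stapA',148,255,.05),('stapB',156,314,.05),('bottle',470,228,0),('tape',491,294,.02),('purpL top',172,370,.07),('purp nearR',262,350,.07),('purp2 far',357,312,.08),('purp2 topnear',420,355,.06)]:
    print(n,onz(T,u,v,z).round(3))
E
```

```text
ledge x=0.0332*y+0.6832 54 0.06192228563937985 ang 1.9034414230732823
foot [0.03028774 0.68348917] 54
upL [0.515 0.158 0.087]
upR [ 0.46  -0.012  0.087]
roller [0.533 0.329 0.   ]
rollertop [0.534 0.327 0.22 ]
stapA [0.48 0.38 0.05]
stapB [0.352 0.353 0.05 ]
bottle [ 0.556 -0.344  0.   ]
tape [ 0.401 -0.375  0.02 ]
purpL top [0.239 0.305 0.07 ]
purp nearR [0.279 0.123 0.07 ]
purp2 far [ 0.357 -0.072  0.08 ]
purp2 topnear [ 0.27  -0.203  0.06 ]
```

View pics/crop0.png

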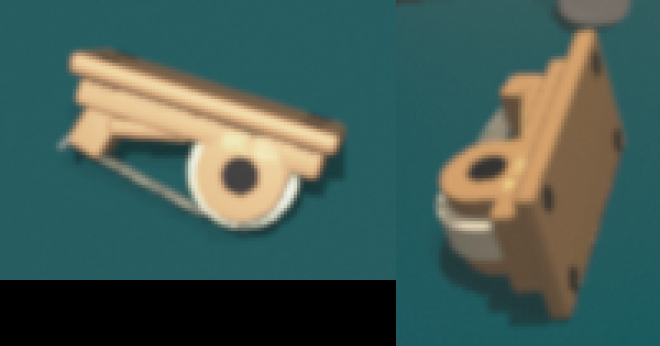

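The crop confirms the target. It is the tan one, lying on its side, underside facing the shelf, with the upper flange strip running from about top (246,242) to (327,266). The nose is to the left and the hub at (297,273).

```bash
cat >> h.py <<'E'
def tod(p):
    s=manip.get_state(); return (rot(s['ee_rot']).T@(np.array(p)-s['position'])).round(4)
E
python3 - <<'E'
from h import *
T=np.load('top0.npy',allow_pickle=True).item();S=np.load('side0.npy',allow_pickle=True).item()
f=T['frame'].astype(int)
pts=[]
for u in range(170,450,6):
    col=f[140:185,u]; w=np.where((col.min(1)>140)&(col.max(1)-col.min(1)<50))[0]
    if len(w): pts.append(onz(T,u,140+w.max()+.5,.053)[:2])
pts=np.array(pts);med=np.median(pts[:,0]-.033*pts[:,1]);pts=pts[abs(pts[:,0]-.033*pts[:,1]-med)<.006];print('ledge',np.polyfit(pts[:,1],pts[:,0],1),len(pts))
A=onz(T,246.2,242.1,.087);B=onz(T,326.5,266,.087);m=(A+B)/2;e=(A-B)/np.linalg.norm(A-B);n=np.array([e[1],-e[0],0])
print(A,B,m,e,np.linalg.norm(A-B),'side proj',proj(S,A),proj(S,B),'grasp',manip.grasp_offset)
t=m+.025*e-.041*n; print(t,'tool to pre',tod([t[0],t[1],.12]),'tool yaw',np.degrees(np.arctan2(*rot(manip.get_state()['ee_rot'])[:2,1])),'disp yaw',np.degrees(np.arctan2(*e[:2])))
E
```

```text
ledge [0.0303906  0.68415314] 47
[0.50193611 0.1611792  0.087     ] [ 0.45171989 -0.00861731  0.087     ] [0.476828   0.07628094 0.087     ] [0.28360098 0.95894238 0.        ] 0.17706643653215284 side proj (np.float64(317.7593376105829), np.float64(179.81217805304794)) (np.float64(299.8036752350937), np.float64(231.54067733548595)) grasp -0.0187
[0.44460139 0.11188214 0.087     ] tool to pre [-0.3794 -0.3169  0.111 ] tool yaw 20.042423432252747 disp yaw 16.475240768719413
```

```bash
python3 -m pendant '[{"dx":-0.03,"dy":-0.025,"hand":0},{"dx":-0.03,"dy":-0.025,"hand":0},{"dx":-0.03,"dy":-0.025,"hand":0},{"dx":-0.03,"dy":-0.025,"hand":0},{"dx":-0.03,"dy":-0.025,"hand":0},{"dx":-0.03,"dy":-0.025,"hand":0},{"dx":-0.03,"dy":-0.025,"hand":0},{"dx":-0.03,"dy":-0.025,"dz":0.01,"hand":0},{"dx":-0.03,"dy":-0.025,"dz":0.01,"hand":0},{"dx":-0.03,"dy":-0.025,"dz":0.01,"hand":0},{"dx":-0.03,"dy":-0.025,"dz":0.01,"hand":0},{"dx":-0.03,"dy":-0.02,"dz":0.01,"rz":-3.5,"hand":0}]' 20
python3 - <<'E'
from h import *
s=manip.get_state();print(s['clock'],s['position'],s['contact_force'],s['width'],'pre',tod([.4446,.1119,.12]),'yaw',np.degrees(np.arctan2(*rot(s['ee_rot'])[:2,1])))
E
```

```text
0.1 [0.1968401  0.5397439  0.23053137] [-0.04487104  0.79849093 -0.47604004] 0.0854480282226758 pre [-0.3794 -0.3168  0.111 ] yaw 20.042423432252747invalid input
```

```bash
python3 -m pendant '[{"dx":-0.03,"dy":-0.025,"dz":0.0,"rx":0.0,"ry":0.0,"rz":0.0,"hand":0.0},{"dx":-0.03,"dy":-0.025,"dz":0.0,"rx":0.0,"ry":0.0,"rz":0.0,"hand":0.0}]' 20.0; python3 -m pendant --help | head -20
```

```text
clock: 0.27
position: [0.2359, 0.4728, 0.2304]
ee_rot: [-0.0, 0.172, 0.985, -0.0]
contact_force: [0.9, -0.2, -0.4]
width: 0.064
gripper_force: 0.0invalid input: not JSON, or not a number
```

```bash
python3 -m pendant '[{"dx":-0.03,"dy":-0.025,"dz":0,"rx":0,"ry":0,"rz":0,"hand":0},{"dx":-0.03,"dy":-0.025,"dz":0,"rx":0,"ry":0,"rz":0,"hand":0},{"dx":-0.03,"dy":-0.025,"dz":0,"rx":0,"ry":0,"rz":0,"hand":0},{"dx":-0.03,"dy":-0.025,"dz":0,"rx":0,"ry":0,"rz":0,"hand":0},{"dx":-0.03,"dy":-0.025,"dz":0,"rx":0,"ry":0,"rz":0,"hand":0},{"dx":-0.03,"dy":-0.025,"dz":0,"rx":0,"ry":0,"rz":0,"hand":0},{"dx":-0.03,"dy":-0.025,"dz":0,"rx":0,"ry":0,"rz":0,"hand":0},{"dx":-0.03,"dy":-0.025,"dz":0.01,"rx":0,"ry":0,"rz":0,"hand":0},{"dx":-0.03,"dy":-0.025,"dz":0.01,"rx":0,"ry":0,"rz":0,"hand":0},{"dx":-0.02,"dy":-0.02,"dz":0.02,"rx":0,"ry":0,"rz":-3.5,"hand":0}]'
python3 - <<'E'
from h import *
s=manip.get_state();print(s['clock'],s['position'],s['contact_force'],s['width'],'pre',tod([.4446,.1119,.12]),'yaw',np.degrees(np.arctan2(*rot(s['ee_rot'])[:2,1])))
E
```

```text
clock: 1.1
position: [0.4278, 0.1408, 0.1924]
ee_rot: [0.003, 0.144, 0.99, 0.0]
contact_force: [1.0, -0.1, -0.0]
width: 0.0
gripper_force: 0.0
1.1 [0.42781256 0.14075774 0.19243135] [ 0.95130967 -0.13162557 -0.04640294] 1.320054176215818e-05 pre [-0.0239 -0.023   0.0725] yaw 16.56348307446597
```

```bash
python3 -m pendant '[{"dx":-0.01,"dy":-0.012,"dz":0.02,"rx":0,"ry":0,"rz":0,"hand":0},{"dx":-0.01,"dy":-0.01,"dz":0.02,"rx":0,"ry":0,"rz":0,"hand":0},{"dx":0,"dy":0,"dz":0.025,"rx":0,"ry":0,"rz":0,"hand":0},{"dx":0,"dy":0,"dz":0.025,"rx":0,"ry":0,"rz":0,"hand":0},{"dx":0,"dy":0,"dz":0.018,"rx":0,"ry":0,"rz":0,"hand":0},{"dx":0,"dy":0,"dz":0,"rx":0,"ry":0,"rz":0,"hand":0},{"dx":0,"dy":0,"dz":0,"rx":0,"ry":0,"rz":0,"hand":0}]'
python3 - <<'E'
from h import *
print(tod([.4446,.1119,.079]))
c=manip.get_image('side');cv2.imwrite('pics/s1.png',cv2.resize(c['frame'][120:300,220:420],None,fx=3,fy=3)[:,:,::-1])
E
```

```text
clock: 1.68
position: [0.4369, 0.1162, 0.0826]
ee_rot: [-0.001, 0.144, 0.99, -0.0]
contact_force: [-0.3, -0.2, 0.1]
width: 0.0001
gripper_force: 0.0
[-0.0087 -0.0019  0.0036]
```

View pics/s1.png

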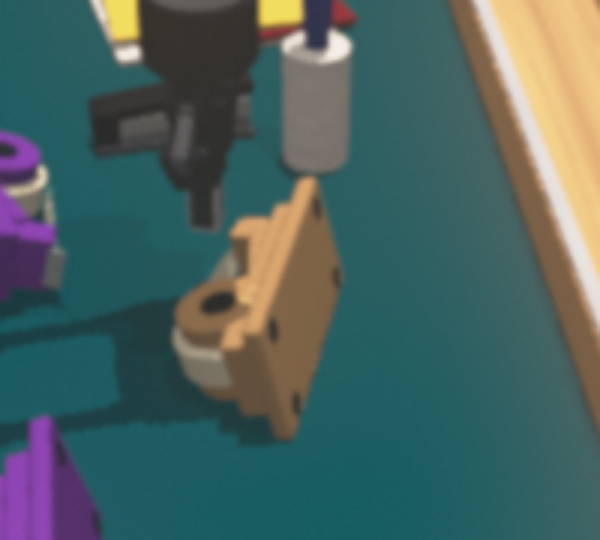

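```bash
python3 -m pendant '[{"dx":-0.012,"dy":-0.001,"dz":0.003,"rx":0,"ry":0,"rz":0,"hand":0},{"dx":-0.012,"dy":-0.001,"dz":0,"rx":0,"ry":0,"rz":0,"hand":0},{"dx":-0.008,"dy":0,"dz":0,"rx":0,"ry":0,"rz":0,"hand":0},{"dx":-0.005,"dy":0,"dz":0,"rx":0,"ry":0,"rz":0,"hand":0},{"dx":-0.005,"dy":0,"dz":0,"rx":0,"ry":0,"rz":0,"hand":0},{"dx":-0.005,"dy":0,"dz":0,"rx":0,"ry":0,"rz":0,"hand":0},{"dx":-0.005,"dy":0,"dz":-0.001,"rx":0,"ry":0,"rz":0,"hand":0},{"dx":-0.005,"dy":0,"dz":-0.001,"rx":0,"ry":0,"rz":0,"hand":0},{"dx":-0.005,"dy":0,"dz":-0.001,"rx":0,"ry":0,"rz":0,"hand":0}]'
python3 - <<'E'
from h import *
c=manip.get_image('side');cv2.imwrite('pics/s2.png',cv2.resize(c['frame'][120:300,220:420],None,fx=3,fy=3)[:,:,::-1])
E
```

```text
clock: 2.48
position: [0.4968, 0.0967, 0.0833]
ee_rot: [-0.0, 0.144, 0.99, 0.0]
contact_force: [-1.8, 0.2, -0.6]
width: 0.0003
gripper_force: 0.7
```

View pics/s2.png

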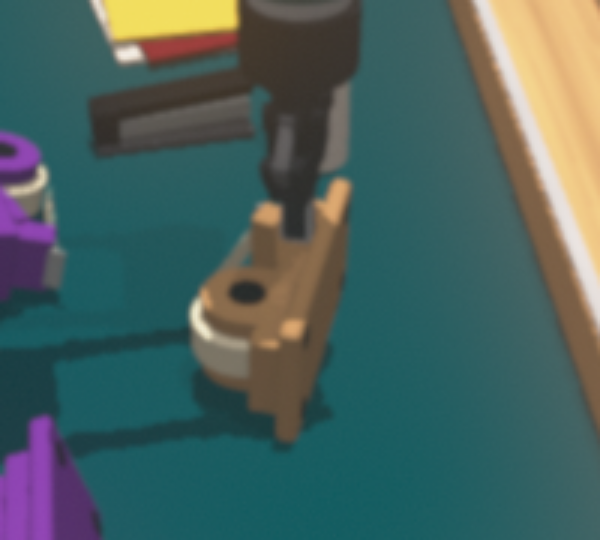

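The finger is in the notch behind the strip, and the dispenser has rolled to about upright with about 2 N. I'll keep pushing.

```bash
python3 -m pendant '[{"dx":-0.005,"dy":0,"dz":-0.001,"rx":0,"ry":0,"rz":0,"hand":0},{"dx":-0.005,"dy":0,"dz":0,"rx":0,"ry":0,"rz":0,"hand":0},{"dx":-0.005,"dy":0,"dz":0,"rx":0,"ry":0,"rz":0,"hand":0},{"dx":-0.005,"dy":0,"dz":0,"rx":0,"ry":0,"rz":0,"hand":0},{"dx":-0.005,"dy":0,"dz":0,"rx":0,"ry":0,"rz":0,"hand":0},{"dx":-0.005,"dy":0,"dz":0,"rx":0,"ry":0,"rz":0,"hand":0},{"dx":-0.005,"dy":0,"dz":0,"rx":0,"ry":0,"rz":0,"hand":0}]'
python3 - <<'E'
from h import *
c=manip.get_image('side');cv2.imwrite('pics/s3.png',cv2.resize(c['frame'][120:300,220:420],None,fx=3,fy=3)[:,:,::-1])
E
```

```text
clock: 3.12
position: [0.5312, 0.0866, 0.0845]
ee_rot: [0.001, 0.144, 0.99, 0.0]
contact_force: [0.9, 0.4, 0.6]
width: -0.0004
gripper_force: 0.0
```

View pics/s3.png

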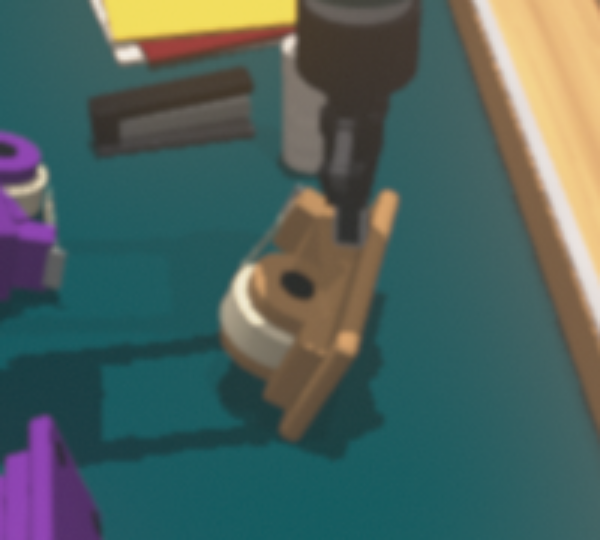

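Past halfway, leaning to the shelf at about 30°, with the force near zero. A little more and it should fall.

```bash
python3 -m pendant '[{"dx":-0.005,"dy":0,"dz":0,"rx":0,"ry":0,"rz":0,"hand":0},{"dx":-0.005,"dy":0,"dz":0,"rx":0,"ry":0,"rz":0,"hand":0},{"dx":-0.004,"dy":0,"dz":0,"rx":0,"ry":0,"rz":0,"hand":0},{"dx":0,"dy":0,"dz":-0.01,"rx":0,"ry":0,"rz":0,"hand":0},{"dx":0,"dy":0,"dz":-0.03,"rx":0,"ry":0,"rz":0,"hand":0},{"dx":0,"dy":0,"dz":-0.03,"rx":0,"ry":0,"rz":0,"hand":0},{"dx":0.03,"dy":0,"dz":-0.02,"rx":0,"ry":0,"rz":0,"hand":0},{"dx":0.04,"dy":0,"dz":0,"rx":0,"ry":0,"rz":0,"hand":0.0854},{"dx":0.04,"dy":0,"dz":0,"rx":0,"ry":0,"rz":0,"hand":0.0854},{"dx":0.04,"dy":0,"dz":0,"rx":0,"ry":0,"rz":0,"hand":0.0854}]'
python3 - <<'E'
from h import *
c=manip.get_image('top');np.save('top1.npy',c,allow_pickle=True);d=manip.get_image('side');np.save('side1.npy',d,allow_pickle=True)
a=c['frame'][130:330,130:380];b=d['frame'][100:300,220:420]
cv2.imwrite('pics/t4.png',cv2.resize(np.hstack([a,b]),None,fx=1.75,fy=2.,interpolation=3)[:,:,::-1])
E
```

```text
clock: 4.0
position: [0.3984, 0.1258, 0.1753]
ee_rot: [0.001, 0.144, 0.99, 0.0]
contact_force: [-0.6, 0.1, 0.6]
width: 0.036
gripper_force: 0.0
```

View pics/t4.png

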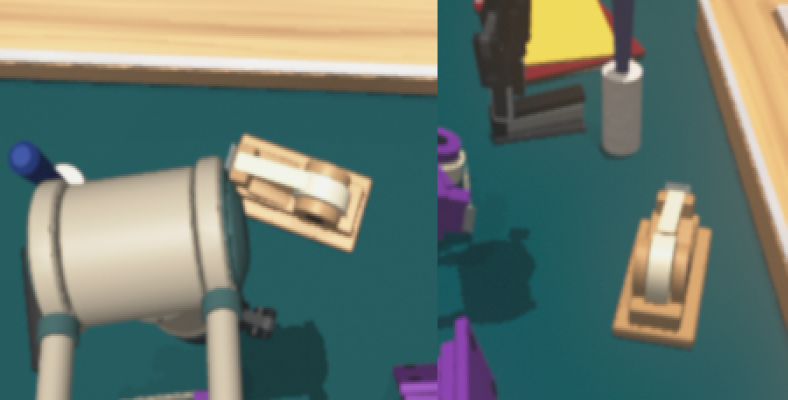

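It stands on its base. In the top crop the base corners are far-left (243,135), far-right (370,180) and near-right (352,250). Its heading is still about 16° off the shelf.

```bash
python3 - <<'E'
from h import *
T=np.load('top1.npy',allow_pickle=True).item()
FL,FR,NR=[onz(T,130+u/1.75,130+v/2,.014)[:2] for u,v in[(243,135),(370,180),(352,250)]]
print(FL,FR,NR,np.linalg.norm(FL-FR),np.linalg.norm(FR-NR))
e=(FL-FR)/np.linalg.norm(FL-FR);n=np.array([e[1],-e[0]]);c=(FL+FR)/2-.045*n
print('yaw',np.degrees(np.arctan2(*e)),'centre',c,'nearmid',c-.045*n,'hand yaw',np.degrees(np.arctan2(*rot(manip.get_state()['ee_rot'])[:2,1])))
g=np.array([np.sin(np.radians(1.74)),np.cos(np.radians(1.74))]);m=np.array([g[1],-g[0]])
print('gap of corners', [.6841*g[1]-m@p for p in(FL,FR)])
E
```

```text
[0.62275445 0.1245477 ] [ 0.5697951  -0.04375495] [ 0.48794623 -0.02010134] 0.17643831083564715 0.0851981882319313
yaw 17.467087211718663 centre [0.55334975 0.05390348] nearmid [0.51042472 0.06741059] hand yaw 16.40625000110941
gap of corners [np.float64(0.06509903439394837), np.float64(0.1129236158130893)]
```

```bash
python3 -m pendant '[{"dx":0,"dy":0,"dz":0,"rx":0,"ry":0,"rz":-4.9,"hand":0.045},{"dx":0,"dy":0,"dz":0,"rx":0,"ry":0,"rz":-4.9,"hand":0.045},{"dx":0,"dy":0,"dz":0,"rx":0,"ry":0,"rz":-4.9,"hand":0.045},{"dx":0,"dy":0,"dz":0,"rx":0,"ry":0,"rz":0,"hand":0.045},{"dx":0,"dy":0,"dz":0,"rx":0,"ry":0,"rz":0,"hand":0.045}]'
python3 - <<'E'
from h import *
s=manip.get_state();print('yaw',np.degrees(np.arctan2(*rot(s['ee_rot'])[:2,1])),tod([.445,.052,.005]))
E
```

```text
clock: 4.52
position: [0.4003, 0.1255, 0.1748]
ee_rot: [0.001, 0.017, 1.0, 0.0]
contact_force: [-0.5, -0.5, -0.6]
width: 0.0448
gripper_force: 0.0
yaw 1.9669116491717873 [-0.0471 -0.072   0.1699]
```

```bash
python3 -m pendant '[{"dx":-0.015,"dy":-0.025,"dz":0.01,"rx":0,"ry":0,"rz":0,"hand":0.045},{"dx":-0.016,"dy":-0.025,"dz":0.02,"rx":0,"ry":0,"rz":0,"hand":0.045},{"dx":-0.016,"dy":-0.022,"dz":0.025,"rx":0,"ry":0,"rz":0,"hand":0.045},{"dx":0,"dy":0,"dz":0.03,"rx":0,"ry":0,"rz":0,"hand":0.045},{"dx":0,"dy":0,"dz":0.03,"rx":0,"ry":0,"rz":0,"hand":0.045},{"dx":0,"dy":0,"dz":0.025,"rx":0,"ry":0,"rz":0,"hand":0.045},{"dx":0,"dy":0,"dz":0.015,"rx":0,"ry":0,"rz":0,"hand":0.045},{"dx":0,"dy":0,"dz":0.01,"rx":0,"ry":0,"rz":0,"hand":0.045},{"dx":0,"dy":0,"dz":0.0,"rx":0,"ry":0,"rz":0,"hand":0.045},{"dx":0,"dy":0,"dz":0,"rx":0,"ry":0,"rz":0,"hand":0.045}]'
python3 - <<'E'
from h import *
d=manip.get_image('side');t=manip.get_image('top')
a=t['frame'][140:320,200:390];b=d['frame'][120:300,230:420]
cv2.imwrite('pics/s5.png',cv2.resize(np.hstack([a,b]),None,fx=2.1,fy=2.1,interpolation=3)[:,:,::-1])
print(tod([.445,.052,.005]))
E
```

```text
clock: 5.35
position: [0.4445, 0.052, 0.0091]
ee_rot: [-0.001, 0.017, 1.0, 0.0]
contact_force: [1.2, 0.3, 0.7]
width: 0.0451
gripper_force: 0.0
[ 0.0004 -0.      0.005 ]
```

View pics/s5.png

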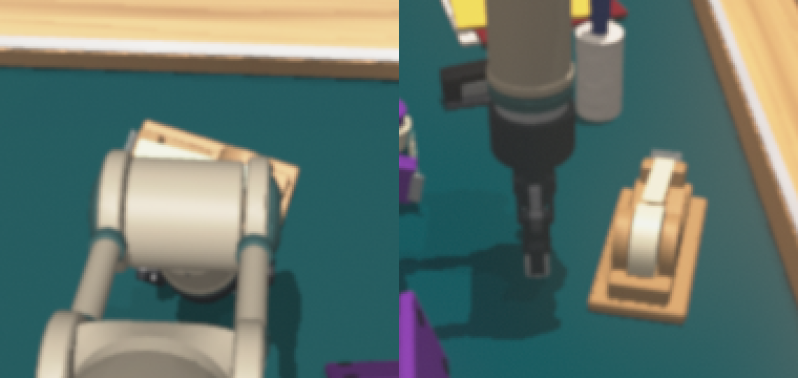

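```bash
python3 -m pendant '[{"dx":0,"dy":0,"dz":0.006,"rx":0,"ry":0,"rz":0,"hand":0.045},{"dx":-0.01,"dy":0,"dz":0,"rx":0,"ry":0,"rz":0,"hand":0.045},{"dx":-0.01,"dy":0,"dz":0,"rx":0,"ry":0,"rz":0,"hand":0.045},{"dx":-0.008,"dy":0,"dz":0,"rx":0,"ry":0,"rz":0,"hand":0.045},{"dx":-0.006,"dy":0,"dz":0,"rx":0,"ry":0,"rz":0,"hand":0.045},{"dx":-0.006,"dy":0,"dz":0,"rx":0,"ry":0,"rz":0,"hand":0.045},{"dx":-0.006,"dy":0,"dz":0,"rx":0,"ry":0,"rz":0,"hand":0.045},{"dx":-0.006,"dy":0,"dz":0,"rx":0,"ry":0,"rz":0,"hand":0.045},{"dx":-0.006,"dy":0,"dz":0,"rx":0,"ry":0,"rz":0,"hand":0.045},{"dx":-0.006,"dy":0,"dz":0,"rx":0,"ry":0,"rz":0,"hand":0.045}]'
python3 -m pendant '[{"dx":-0.006,"dy":0,"dz":0,"rx":0,"ry":0,"rz":0,"hand":0.045},{"dx":-0.006,"dy":0,"dz":0,"rx":0,"ry":0,"rz":0,"hand":0.045},{"dx":-0.006,"dy":0,"dz":0,"rx":0,"ry":0,"rz":0,"hand":0.045}]'
python3 - <<'E'
from h import *
d=manip.get_image('side');t=manip.get_image('top')
a=t['frame'][140:320,200:390];b=d['frame'][120:300,230:420]
cv2.imwrite('pics/s6.png',cv2.resize(np.hstack([a,b]),None,fx=2.1,fy=2.1,interpolation=3)[:,:,::-1])
E
```

```text
clock: 6.28
position: [0.5042, 0.0498, 0.0025]
ee_rot: [-0.005, 0.016, 1.0, -0.0]
contact_force: [-6.6, -1.2, 1.8]
width: 0.0451
gripper_force: 2.9
clock: 6.53
position: [0.5226, 0.0491, 0.0026]
ee_rot: [-0.004, 0.016, 1.0, -0.0]
contact_force: [-6.6, -2.3, 3.4]
width: 0.0449
gripper_force: 2.9
```

View pics/s6.png

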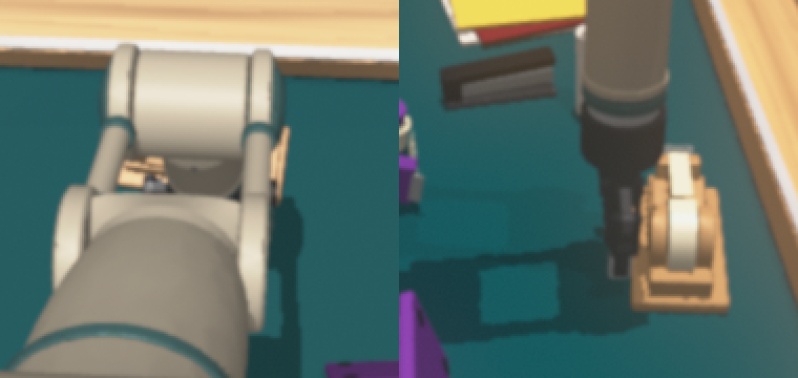

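The dispenser has squared up against the two fingertips and runs about parallel to the shelf, with about 60 mm to go.

```bash
python3 -m pendant '[{"dx":-0.006,"dy":0,"dz":0,"rx":0,"ry":0,"rz":0,"hand":0.045},{"dx":-0.006,"dy":0,"dz":0,"rx":0,"ry":0,"rz":0,"hand":0.045},{"dx":-0.006,"dy":0,"dz":0,"rx":0,"ry":0,"rz":0,"hand":0.045},{"dx":-0.006,"dy":0,"dz":0,"rx":0,"ry":0,"rz":0,"hand":0.045},{"dx":-0.006,"dy":0,"dz":0,"rx":0,"ry":0,"rz":0,"hand":0.045},{"dx":-0.006,"dy":0,"dz":0,"rx":0,"ry":0,"rz":0,"hand":0.045},{"dx":-0.005,"dy":0,"dz":0,"rx":0,"ry":0,"rz":0,"hand":0.045},{"dx":-0.003,"dy":0,"dz":0,"rx":0,"ry":0,"rz":0,"hand":0.045},{"dx":-0.002,"dy":0,"dz":0,"rx":0,"ry":0,"rz":0,"hand":0.045}]'
python3 -m pendant '[{"dx":-0.002,"dy":0,"dz":0,"rx":0,"ry":0,"rz":0,"hand":0.045},{"dx":-0.002,"dy":0,"dz":0,"rx":0,"ry":0,"rz":0,"hand":0.045}]'
python3 - <<'E'
from h import *
S=manip.get_image('side');np.save('side7.npy',S,allow_pickle=True)
f=S['frame'].astype(int)
# base right (shelf-side) edge of tan region per row vs ledge foot
y=.05
print('foot px at y=0.0:',proj(S,[.6841,0,0]),'base -8mm',proj(S,[.676,0,.0]))
E
```

```text
clock: 7.38
position: [0.5729, 0.048, 0.0032]
ee_rot: [0.0, 0.016, 1.0, 0.0]
contact_force: [-3.8, -0.3, -1.5]
width: 0.0451
gripper_force: 1.8
clock: 7.55
position: [0.576, 0.0479, 0.0032]
ee_rot: [-0.0, 0.016, 1.0, 0.0]
contact_force: [-2.9, 0.4, -2.9]
width: 0.0448
gripper_force: 1.6
foot px at y=0.0: (np.float64(416.254924174771), np.float64(255.69984734633482)) base -8mm (np.float64(412.2923377437324), np.float64(255.95813822810368))
```

```bash
python3 -m pendant '[{"dx":-0.002,"dy":0,"dz":0,"rx":0,"ry":0,"rz":0,"hand":0.045},{"dx":-0.002,"dy":0,"dz":0,"rx":0,"ry":0,"rz":0,"hand":0.045}]' | grep -E 'pos|cont'
python3 -m pendant '[{"dx":-0.001,"dy":0,"dz":0,"rx":0,"ry":0,"rz":0,"hand":0.045},{"dx":-0.001,"dy":0,"dz":0,"rx":0,"ry":0,"rz":0,"hand":0.045}]' | grep -E 'pos|cont'
python3 -m pendant '[{"dx":-0.001,"dy":0,"dz":0,"rx":0,"ry":0,"rz":0,"hand":0.045}]'| grep -E 'pos|cont'
```

```text
position: [0.5799, 0.0477, 0.0033]
contact_force: [-3.8, 0.2, -1.9]
position: [0.5825, 0.0477, 0.0033]
contact_force: [-3.9, 0.5, -1.5]
position: [0.5831, 0.0476, 0.0033]
contact_force: [-4.3, 0.4, -0.5]
```

```bash
python3 -m pendant '[{"dx":-0.001,"dy":0,"dz":0,"rx":0,"ry":0,"rz":0,"hand":0.045},{"dx":-0.001,"dy":0,"dz":0,"rx":0,"ry":0,"rz":0,"hand":0.045}]' | grep -E 'pos|cont'
python3 -m pendant '[{"dx":-0.001,"dy":0,"dz":0,"rx":0,"ry":0,"rz":0,"hand":0.045},{"dx":0,"dy":0,"dz":0,"rx":0,"ry":0,"rz":0,"hand":0.045}]' | grep -E 'pos|cont'
```

```text
position: [0.5844, 0.0476, 0.0033]
contact_force: [-6.8, 0.1, 2.2]
position: [0.5844, 0.0476, 0.0033]
contact_force: [-8.2, 0.0, 2.2]
```

It has stopped at the predicted 0.584 and the force is rising, so it is in contact with the shelf. I'll back off and check.

```bash
python3 -m pendant '[{"dx":0.01,"dy":0,"dz":0,"rx":0,"ry":0,"rz":0,"hand":0.045},{"dx":0.03,"dy":0,"dz":0,"rx":0,"ry":0,"rz":0,"hand":0.045},{"dx":0.035,"dy":0,"dz":-0.02,"rx":0,"ry":0,"rz":0,"hand":0.045},{"dx":0.03,"dy":0,"dz":-0.025,"rx":0,"ry":0,"rz":0,"hand":0.045},{"dx":0.03,"dy":0,"dz":-0.025,"rx":0,"ry":0,"rz":0,"hand":0.045},{"dx":0.03,"dy":0,"dz":-0.025,"rx":0,"ry":0,"rz":0,"hand":0.045},{"dx":0.03,"dy":0,"dz":-0.025,"rx":0,"ry":0,"rz":0,"hand":0.045},{"dx":0.03,"dy":0,"dz":-0.025,"rx":0,"ry":0,"rz":0,"hand":0.045},{"dx":0,"dy":0,"dz":0,"rx":0,"ry":0,"rz":0,"hand":0.045}]'
python3 - <<'E'
from h import *
d=manip.get_image('side');t=manip.get_image('top')
a=t['frame'][140:290,130:380];b=d['frame'][130:280,290:440]
cv2.imwrite('pics/s8.png',cv2.resize(np.hstack([a,b]),None,fx=2,fy=3,interpolation=3)[:,:,::-1])
np.save('top8.npy',t,allow_pickle=True)
hsv=cv2.cvtColor(t['frame'],cv2.COLOR_RGB2HSV)
print('bystander shift:',[int(np.abs(t['frame'][v-30:v+30,u-25:u+25].astype(int)-np.load('top0.npy',allow_pickle=True).item()['frame'][v-30:v+30,u-25:u+25]).mean()) for u,v in((475,220),(491,294),(165,225),(155,285))])
E
```

```text
clock: 9.1
position: [0.36, 0.0551, 0.1526]
ee_rot: [0.005, 0.016, 1.0, 0.0]
contact_force: [0.2, 1.1, -0.8]
width: 0.0448
gripper_force: 0.0
bystander shift: [0, 0, 0, 0]
```

View pics/s8.png

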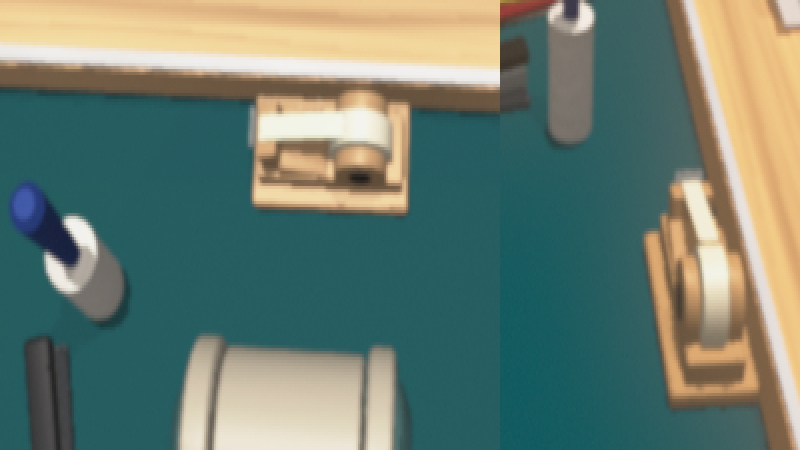

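The top crop shows the base against the shelf front, near edge from (253,208) to (407,213). The bystanders are unchanged. One numeric check, then hand in.

```bash
python3 - <<'E'
from h import *
t=np.load('top8.npy',allow_pickle=True).item()
a=onz(t,130+253/2,140+207/3,.01);b=onz(t,130+407/2,140+212/3,.01);d=a-b
yaw=np.degrees(np.arctan2(d[0],d[1]));m=(a+b)/2;x=(m[0]-(.0304*m[1]+.6841))+.045
print(a,b,'yaw rel ledge',yaw-1.74,'ledge-frame x',x)
if abs(yaw-1.74)<3 and -.051<x<-.037: print(manip.sign_off())
E
```

```text
[0.59607727 0.15291732 0.01      ] [ 0.59302946 -0.02564866  0.01      ] yaw rel ledge -0.762154576799246 ledge-frame x -0.046481119978966465
the job is handed in; nothing more can be done
None
```

The tape dispenser is back on its base with one long side against the shelf front (measured about 0.8° off parallel, gap about 1.5 mm), the bystanders haven't moved, and the job is handed in; the judge's verdict was not shown.

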